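Clear the feed chute and release one bushing

TASK

A roll of masking tape has been left in the low end of the sloping feed chute. Take it out and lay it flat in the shallow steel tray, then raise the chute's gate so that the steel bushing behind it rolls down by itself to the low stop, and push the gate fully shut again. Do not handle the bushing or let it run into the tape, and leave the other things on the bench where they are.

Things in the scene. Friction and masses are not known exactly. Their poses are not given: they have to be found in the camera images.
- chute: Fixed grey metal feed chute; origin under the middle of its 270 x 130 mm base, z up. Its floor rises 30 degrees along +x (uphill, to the robot's left), 252 mm long, 104 mm wide inside; square to the floor the side walls stand 36 mm high, the low end stop 32 mm. The lift gate crosses it 190 mm uphill of the stop between guide posts 98 mm high outside the walls.
- chute_stop (a point): point on the chute floor at the foot of the low stop's inner face, half-way across; 115 mm on the chute's -x side of its origin and 32 mm above the worktop; axes as chute (level, not tilted).
- gate (a joint): lift gate, slides square to the chute floor (up and 30 degrees toward the low end): 0 = shut, grows to 0.075 m fully up. The bushing passes under it from 0.06 m. It moves stiffly (about 5 N up, 3 N down) and stays where it is left.
- gate_grip (a point): centre of the gate's black grip bar: 64 mm across the chute, 14 mm thick along the slope, 22 mm high; it is 90 mm off the chute floor when the gate is shut and moves with the gate. Its axes: x uphill along the chute floor, y across the chute, z square to the floor, upward (the way the gate rises).
- tape_mid (a point): centre of the roll of masking tape: outside diameter 94 mm, bore 75 mm (wall about 10 mm), 24 mm high, 90 g; z is its axis. It starts flat on the sloping chute floor, against the low stop, so its axis starts 30 degrees off vertical.
- bushing_mid (a point): centre of the turned steel bushing that lies across the chute behind (uphill of) the shut gate: 52 mm diameter, 75 mm long, about 0.28 kg; y is its axis.
- tray_in (a point): centre of the inner floor (4 mm above the worktop) of the shallow fixed steel tray: 160 x 160 mm outside, walls 4 mm thick, rim 18 mm above the worktop. The tray stands on one side of the chute, a plastic parts bin (155 x 111 x 62 mm, a bystander) on the other; which is where changes.
- marker_mid (a point): plain marker pen lying loose on the bench behind the chute, 136 mm long, 14 mm thick; its middle. A bystander.

How it is judged (in metres and radians):
On the way, in this order (a step that is already met when the one before it is completed fails the run):
1. the tape roll lies flat in the tray, let go (x of tape_mid in the frame of tray_in between -0.04 and 0.04 m and y of tape_mid in the frame of tray_in between -0.04 and 0.04 m and z of tape_mid in the frame of tray_in between 0.004 and 0.018 m and angle between tape_mid's own z axis and vertical below 0.08 rad and contact force between the fingers and tape_roll below 0.1 N), for 0.2 s.
2. the bushing has rolled down and lies at the low stop (x of bushing_mid in the frame of chute_stop between -0.01 and 0.035 m and y of bushing_mid in the frame of chute_stop between -0.04 and 0.04 m and z of bushing_mid in the frame of chute_stop between 0.02 and 0.065 m and linear speed of bushing below 0.02 m/s), for 0.2 s.
At the end, for the whole second after the job is handed in: The tape roll lies flat (5 degrees) on the tray floor, centre within 40 mm of the tray's centre along each side; the bushing rests in the chute at the low stop (centre at most 35 mm, measured level, uphill of the stop's foot, 40 mm of mid-chute); the gate is shut to 4 mm (all of step 2 and x of tape_mid in the frame of tray_in between -0.04 and 0.04 m and y of tape_mid in the frame of tray_in between -0.04 and 0.04 m and z of tape_mid in the frame of tray_in between 0.004 and 0.018 m and angle between tape_mid's own z axis and vertical below 0.08 rad and value of joint gate below 0.004 m and linear speed of tape_roll below 0.02 m/s); the robot touches nothing.
It fails at once if the bushing runs into the tape roll (contact force between bushing and tape_roll above 0.3 N).
It fails at once if the bushing is handled with the fingers (contact force between the fingers and bushing above 2 N).
It fails at once if a bystander (the loose marker pen) is moved by more than 25 mm (distance of marker_mid from where it was at the start of the episode above 0.025 m).
It also fails if it takes over 56 s, if anything falls off the work surface, if the arm or the gripper's body presses on something with over 40 N, if the wrist force passes 120 N, or if a joint passes its speed limit or range.

ROBOT

A 6-joint arm with a two-finger parallel gripper is mounted at the origin on a cart in front of the work surface, level with it; the furniture and walls round the work are solid. World frame = base frame: x ahead of the robot, y to its left, z up, the work surface at z = 0. Lengths are in m, angles in degrees, forces in N, time in s.
With the tool pointing down it reaches from about 0.275 to 0.75 m from the base axis. Payload 10.2 kg.
Tool frame: the origin (TCP) lies at the very end of the fingers, on their centre line; the grasp point (between the pads) lies 19 mm behind it; y points along the fingers, x is the direction in which the jaws open and shut, and the axes are right-handed (so a half turn about y gives the same grasp; the last joint's range is limited). The gripper opens to 85 mm and grips with 20 to 120 N. Pads are 22 mm wide; open, the fingers measure 114 mm over their backs; the gripper's body (76 mm by 85 mm) begins 54 mm behind the grasp point. The pads swing forward as they close: fully open they stand 13 mm farther back than shut.
Start: joints at [60.367, 17.928, 85.812, -0, 76.261, -12.8], TCP at [0.152, 0.503, 0.231] pointing down, gripper open.
Joint ranges: [-168.41, 168.41], [-55.51, 124.54], [10.69, 146.95], [-70.63, 250.63], [1, 178], [-165.06, 165.06]. Speed limits (degrees/s): [136.94, 136.94, 172.46, 180, 180, 180].

INTERFACE

Orientations are given as a 3x3 rotation matrix whose columns are the frame's x, y, z axes.
In Python, from rig import env gives the robot as it stands. The module is installed in compiled form; this text tells all that it offers.
- The arm moves only by the tool jog_arm, never from a script. Its argument "plan" is a list of rows, each a list of 5 numbers: the shift along the tool's x, y, z in cm, then the turn about the tool's y in rad, then the closure, from -1 (fully open) to 1 (shut), so that 0 is half open. A call has 1 to 20 rows; each row shifts and turns the commanded pose from where the row before left it, along the tool's axes as they then stand; what a row does not reach is not made up. A row lasts 1/12 s, in which the tool goes at most 41.7 mm and 7.16 degrees, less where a joint would pass 70% of its speed; a pose out of reach is approached as far as the arm can. A call with a gripper value outside its range is refused whole. The fingers move at their own pace and stop on an object; "grip_force" is the grip in N (left out, the last holds). Time passes only in rows, so rows that do not move let the fingers close. It gives the time, the measured TCP pose, the force and the opening at its end, in the units of the state.
- env.read_state(): the state, without advancing time (a new reading comes with each control period).
- env.capture(name): name is "side" or "top"; returns the picture (420x560x3 uint8, red, green, blue); there is no depth.
- env.camera_params(name): a dict with "fov_y" (degrees; the focal length in pixels is half the picture's height over the tangent of half this angle, whatever the lens; pixels are square), "cx", "cy" (the principal point, pixels), "k1" (the pictures are not rectified: a ray, as slopes to the right and down, at radius r is drawn at 1 + k1 r^2 times it, then the intrinsics apply), "camera_from_world" (4x4, takes a point from world to camera coordinates). Camera axes: x right, y down, z forward; pixel columns grow to the right and rows downward; lengths in m; the calibration is good to about 2 mm. A picture is of the moment at which its call begins. camera_params takes no time and is no camera call.
- env.job_done(): hands the job in, once; it reports no verdict.
The state is a dict: "time": time; "joint_positions": joint angles; "dq": joint speeds; "joint_efforts": joint torques, N m; "ee_pos": TCP position; "orientation": TCP orientation; "force": force on the tool from outside, world axes, zero at the start; "moment": the same for the moment, N m; "width": finger opening in m.
Only numpy, scipy, OpenCV 4.12 (cv2) and the standard library are available. Lean on these libraries where they do the work, as an engineer would, in place of code of your own. Each camera call takes 0.05 s, during which the arm holds its last target.

## Working session

There is one attempt and no reset: what is moved stays moved. The work goes in short steps, Python scripts to look and compute and a tool call to move; the robot and the scene stay as the last step left them, time stands still between calls to the robot, and variables do not carry over. Pictures are saved under pics/ and viewed, and the job is handed in when it is done.

Besides the shell and the picture viewer there is one more tool, called by a JSON object that holds its "method" and its "body", one argument or row to a line. jog_arm: Moves the arm, as the interface text tells. Its arguments: {"type":"object","properties":{"plan":{"type":"array","items":{"type":"array","items":{"type":"number"}}},"grip_force":{"type":"number"}},"required":["plan"]}

```bash
mkdir -p pics
cat > h.py <<'E'
import numpy as np, cv2
from rig import env
def cap(n,f):
    im=env.capture(n); cv2.imwrite('pics/'+f,im[:,:,::-1]); return im
def K(n):
    p=env.camera_params(n); f=210/np.tan(np.radians(p['fov_y'])/2); return p,f
def ray(n,u,v):
    p,f=K(n); d=np.array([(u-p['cx'])/f,(v-p['cy'])/f]); s=d.copy()
    for _ in range(30): s=d/(1+p['k1']*(s@s))
    T=np.array(p['camera_from_world']); R=T[:3,:3]; o=-R.T@T[:3,3]
    w=R.T@np.array([s[0],s[1],1]); return o,w/np.linalg.norm(w)
def onz(n,u,v,z):
    o,w=ray(n,u,v); return o+w*(z-o[2])/w[2]
def proj(n,P):
    p,f=K(n); T=np.array(p['camera_from_world']); c=T[:3,:3]@np.array(P)+T[:3,3]
    s=c[:2]/c[2]; s=s*(1+p['k1']*(s@s)); return np.array([p['cx']+f*s[0],p['cy']+f*s[1]])
def tri(a,b):
    A=np.zeros((3,3));y=np.zeros(3)
    for o,w in (a,b):
        M=np.eye(3)-np.outer(w,w);A+=M;y+=M@o
    X=np.linalg.solve(A,y)
    return X,[np.linalg.norm((np.eye(3)-np.outer(w,w))@(X-o)) for o,w in (a,b)]
E
python3 - <<'E'
from h import *
np.set_printoptions(precision=4,suppress=True)
print(env.read_state())
for n in('side','top'):
    cap(n,n+'0.png'); print(n,env.camera_params(n), ray(n,280,210))
E
```

```text
{'time': 0.0, 'joint_positions': array([ 60.3662,  17.9603,  85.8532,   0.0017,  76.2604, -12.7995]), 'dq': array([ 0.0023, -0.0703,  0.0549, -0.0145,  0.0477, -0.0007]), 'joint_efforts': array([ -0.0009, -41.2282, -25.9731,  -0.0003,   0.0043,   0.    ]), 'ee_pos': array([0.1519, 0.5023, 0.2307]), 'orientation': array([[ 0.2896, -0.0007, -0.9571],
       [ 0.9571, -0.0011,  0.2896],
       [-0.0013, -1.    ,  0.0003]]), 'force': array([ 0.2451, -1.2829,  0.4825]), 'moment': array([-0.0187, -0.0326, -0.0005]), 'width': 0.08528936925550068}
side {'fov_y': 46.0922541057528, 'cx': 284.85439875055556, 'cy': 213.4327892443073, 'k1': -0.05643159087283739, 'camera_from_world': array([[-0.1857,  0.9825, -0.011 ,  0.1155],
       [ 0.801 ,  0.1449, -0.5809, -0.4067],
       [-0.5692, -0.1167, -0.8139,  1.566 ],
       [ 0.    ,  0.    ,  0.    ,  1.    ]])} (array([1.2386, 0.1282, 1.0396]), array([-0.5729, -0.1274, -0.8097]))
top {'fov_y': 57.414809926316714, 'cx': 283.5594793033164, 'cy': 208.88563270229773, 'k1': 0.03731309156549556, 'camera_from_world': array([[ 0.0201, -0.9998, -0.0013, -0.029 ],
       [-0.9877, -0.0197, -0.1551,  0.6162],
       [ 0.155 ,  0.0044, -0.9879,  1.0242],
       [ 0.    ,  0.    ,  0.    ,  1.    ]])} (array([ 0.4504, -0.0214,  1.1074]), array([ 0.152 ,  0.0136, -0.9883]))
```

View pics/side0.png

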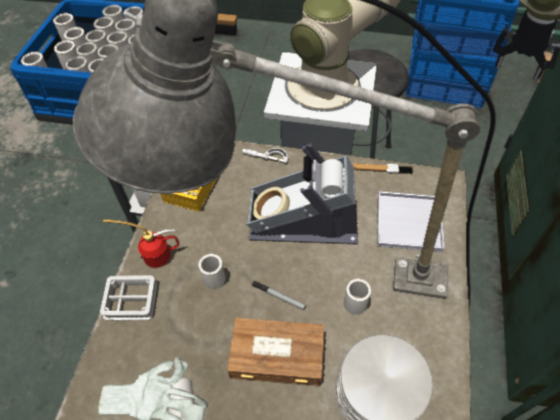

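View pics/top0.png

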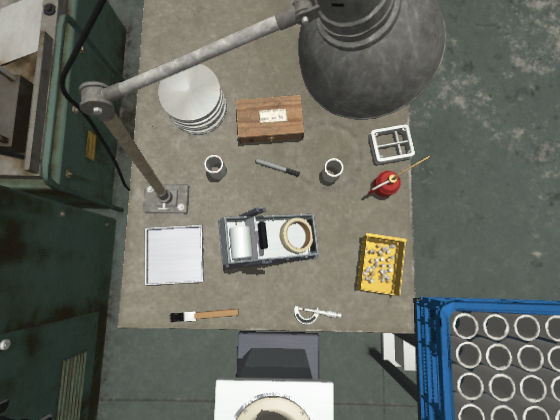

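The side view shows the chute at about (303,205), with the tape at (270,205) and the tray on the right at (410,220). In the top view the tray is at (174,255), the tape at (298,236), the grip bar at (263,235) and the pen at (277,167). I'll zoom in on these.

Run:
```python
import cv2
a=cv2.imread('pics/top0.png')[195:305,135:335]; cv2.imwrite('pics/t0z.png',cv2.resize(a,None,fx=4,fy=4,interpolation=cv2.INTER_CUBIC))
a=cv2.imread('pics/side0.png')[140:260,235:455]; cv2.imwrite('pics/s0z.png',cv2.resize(a,(792,432),interpolation=cv2.INTER_CUBIC))
```

```text
(no output)
```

View pics/t0z.png

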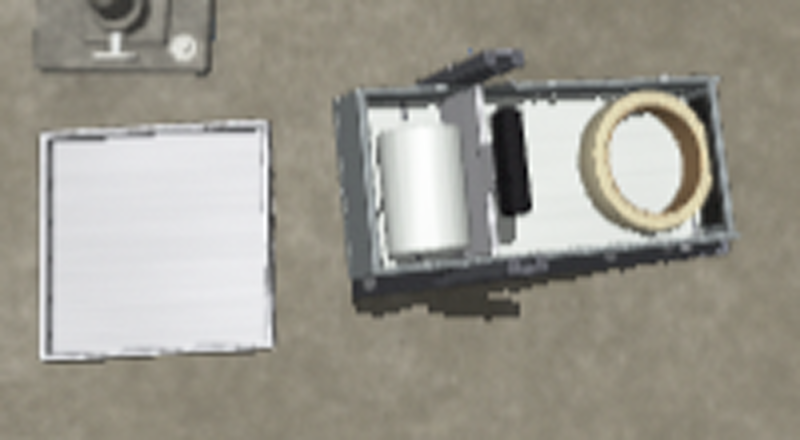

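View pics/s0z.png

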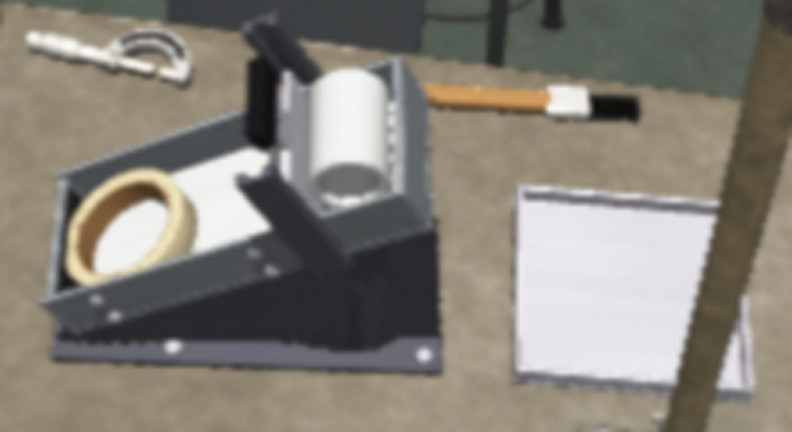

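```bash
cat > m.py <<'E'
from h import *
np.set_printoptions(precision=4,suppress=True)
def blob(m,box):
    u0,v0,u1,v1=box; k=np.zeros_like(m,np.uint8); k[v0:v1,u0:u1]=m[v0:v1,u0:u1]
    n,l,s,c=cv2.connectedComponentsWithStats(k); i=1+np.argmax(s[1:,4]); return (l==i).astype(np.uint8),s[i],c[i]
E
python3 - <<'E'
from m import *
C={}
T=cv2.imread('pics/top0.png').astype(int);S=cv2.imread('pics/side0.png').astype(int)
def tape(I): h=cv2.cvtColor(I.astype(np.uint8),cv2.COLOR_BGR2HSV); return ((h[...,1]>45)&(h[...,0]>8)&(h[...,0]<32)&(h[...,2]>90))
def blk(I): return I.max(2)<45
r={}
for n,I,bt,bg in(('top',T,(275,210,320,260),(250,215,275,255)),('side',S,(245,180,292,225),(300,150,315,185))):
    m,s,c=blob(tape(I),bt); cs,_=cv2.findContours(m,cv2.RETR_EXTERNAL,cv2.CHAIN_APPROX_NONE); e=cv2.fitEllipse(cv2.convexHull(max(cs,key=len)))
    print(n,'tape',s,c,e); 
    g,s2,c2=blob(blk(I),bg); print('grip',s2,c2, cv2.minAreaRect(np.argwhere(g)[:,::-1].astype(np.float32)))
    r[n]=(e[0],c2)
for i in(0,1): print(tri(ray('top',*r['top'][i]),ray('side',*r['side'][i])))
g=((T.min(2)>150)); m,s,c=blob(g,(140,220,208,290)); print(s,c)
q=cv2.minAreaRect(np.argwhere(m)[:,::-1].astype(np.float32));print(q)
for b in cv2.boxPoints(q): print(b,onz('top',*b,.018))
for z in (.004,.018): print('c',onz('top',*q[0],z))
# base corners side
for u,v in((50,358),(440,372)): print('base',onz('side',235+u/3.6,140+v/3.6,0.0))
for u,v in((358,280),(730,237),(716,78),(340,95)): print('rim px',135+u/4,195+v/4)
E
```

```text
top tape [280 218  33  35 506] [296.4032 235.1482] ((296.372314453125, 235.00372314453125), (32.6517219543457, 34.820823669433594), 163.14256286621094)
grip [258 222  10  27 186] [262.172  235.3602] ((262.0, 235.0), (26.061843872070312, 7.509344100952148), 83.6598129272461)
side tape [253 187  36  32 523] [269.1128 201.1491] ((270.35040283203125, 203.3216094970703), (29.277563095092773, 39.278724670410156), 57.301856994628906)
grip [303 155   9  26 163] [307.3313 168.1902] ((307.0953674316406, 167.4747314453125), (7.235881805419922, 25.01369285583496), 3.5763344764709473)
(array([ 0.5415, -0.0516,  0.0761]), [np.float64(0.001236520616012311), np.float64(0.0012365206160123113)])
(array([0.5274, 0.0333, 0.2077]), [np.float64(0.00179062847207852), np.float64(0.0017906284720785222)])
[ 145  225   58   60 3192] [173.5642 254.8167]
((173.0, 254.5), (58.286563873291016, 57.35658645629883), 88.66777801513672)
[143.6519 226.0314] [0.5641 0.3801 0.018 ]
[200.993  224.6978] [0.571 0.218 0.018]
[202.3481 282.9686] [0.4082 0.2052 0.018 ]
[145.007  284.3022] [0.402  0.3634 0.018 ]
c [0.4857 0.2959 0.004 ]
c [0.4853 0.2919 0.018 ]
base [ 0.606  -0.0944  0.    ]
base [0.5691 0.1726 0.    ]
rim px 224.5 265.0
rim px 317.5 254.25
rim px 314.0 214.5
rim px 220.0 218.75
```

```bash
cat >> m.py <<'E'
def delta(P,deg=None):
    s=env.read_state(); R=np.array(s['orientation']); d=R.T@(np.array(P)-s['ee_pos'])*100
    a=np.degrees(np.arctan2(R[1,0],R[0,0])); print('t',s['time'],'ee',s['ee_pos'],'ang',a,'w',s['width'],'F',s['force']); print('delta cm tool',d)
    if deg is not None:
        t=np.radians(a-deg); c=np.radians(deg); Rn=np.array([[np.cos(c),0,-np.sin(c)],[np.sin(c),0,np.cos(c)],[0,-1,0]])
        print('turn rad',t,'delta after turn',Rn.T@(np.array(P)-s['ee_pos'])*100)
E
python3 - <<'E'
from m import *
print('joint',tri(ray('top',95,97),ray('side',463,123)),'foot',onz('top',165,195,.03))
print('lamp',tri(ray('top',372,50),ray('side',155,110)), tri(ray('top',300,12),ray('side',226,55)))
delta((.54,-.048,.33),8)
E
```

```text
joint (array([0.7032, 0.2725, 0.5537]), [np.float64(0.002328717602618517), np.float64(0.0023287176026184227)]) foot [0.6528 0.3221 0.03  ]
lamp (array([ 0.7752, -0.1457,  0.5765]), [np.float64(0.00011100545974268473), np.float64(0.00011100545974264017)]) (array([ 0.7655, -0.0359,  0.6727]), [np.float64(0.0011086090099805901), np.float64(0.001108609009980601)])
t 0.1 ee [0.1519 0.5023 0.2308] ang 73.16622955796949 w 0.08527142094754796 F [-0.2639 -0.5191  0.8103]
delta cm tool [-41.4433  -9.8865 -53.0776]
turn rad 1.1373652668970164 delta after turn [ 30.7708  -9.9195 -59.8939]
```

{"method": "jog_arm", "body": {
  "plan": [
    [0,-1,0,0.114,-1],
    [0,-1,0,0.114,-1],
    [0,-1,0,0.114,-1],
    [0,-1,0,0.114,-1],
    [0,-1,0,0.114,-1],
    [0,-1,0,0.114,1],
    [0,-1,0,0.114,1],
    [0,-1,0,0.114,1],
    [0,-1,0,0.114,1],
    [0,-1,0,0.111,1]
  ],
  "grip_force": 40
}}

```text
time: 0.93
ee_pos: [0.152, 0.5024, 0.3315]
orientation: [[0.991, -0.0, -0.134], [0.134, -0.001, 0.991], [-0.0, -1.0, -0.001]]
force: [-0.8, 0.8, 0.5]
width: 0.0257
```

{"method": "jog_arm", "body": {
  "plan": [
    [1.54,0,-3,0,1],
    [1.54,0,-3,0,1],
    [1.54,0,-3,0,1],
    [1.54,0,-3,0,1],
    [1.54,0,-3,0,1],
    [1.54,0,-3,0,1],
    [1.54,0,-3,0,1],
    [1.54,0,-3,0,1],
    [1.54,0,-3,0,1],
    [1.54,0,-3,0,1],
    [1.54,0,-3,0,1],
    [1.54,0,-3,0,1],
    [1.54,0,-3,0,1],
    [1.54,0,-3,0,1],
    [1.54,0,-3,0,1],
    [1.54,0,-3,0,1],
    [1.54,0,-3,0,1],
    [1.54,0,-3,0,1],
    [1.54,0,-3,0,1],
    [1.54,0,-3,0,1]
  ]
}}

```text
time: 2.6
ee_pos: [0.5414, -0.0502, 0.3309]
orientation: [[0.99, -0.001, -0.139], [0.139, 0.0, 0.99], [-0.001, -1.0, 0.0]]
force: [-0.2, 1.4, 0.5]
width: -0.0001
```

Run:
```python
from m import *
delta((.54,-.048,.33),8)
```

```text
t 2.6 ee [ 0.5414 -0.0502  0.3309] ang 8.006052834586239 w -8.377829954219397e-05 F [-0.1864  1.3528  0.4516]
delta cm tool [-0.1047  0.0924  0.2373]
turn rad 0.00010564189260845452 delta after turn [-0.1047  0.0923  0.2373]
```

{"method": "jog_arm", "body": {
  "plan": [
    [-0.1,3.5,0.2,0,1],
    [0,3.5,0,0,1],
    [0,3.5,0,0,1],
    [0,3.5,0,0,1],
    [0,3.5,0,0,1],
    [0,3.0,0,0,1],
    [0,0,0,0,1]
  ]
}}

```text
time: 3.18
ee_pos: [0.5365, -0.0459, 0.1207]
orientation: [[0.99, -0.01, -0.139], [0.139, 0.003, 0.99], [-0.01, -1.0, 0.005]]
force: [0.7, -0.2, -1.0]
width: 0.0001
```

Run:
```python
from m import *
delta((.54,-.048,.066),8)
for n in('top','side'):
    a=cap(n,n+'1.png'); b=a[180:280,180:340] if n=='top' else a[130:260,225:385]
    cv2.imwrite('pics/%s1z.png'%n,cv2.resize(b[:,:,::-1],None,fx=4,fy=4,interpolation=cv2.INTER_CUBIC))
    print(n,proj(n,env.read_state()['ee_pos']))
```

```text
t 3.1833 ee [ 0.5365 -0.0459  0.1207] ang 8.013230578442773 w 6.440107302659708e-05 F [ 0.6706 -0.1617 -1.0321]
delta cm tool [ 0.3752  5.4641 -0.2786]
turn rad 0.0002309171557697707 delta after turn [ 0.3215  5.4688 -0.2531]
top [294.468  234.7304]
side [271.2149 190.0757]
```

View pics/side1z.png

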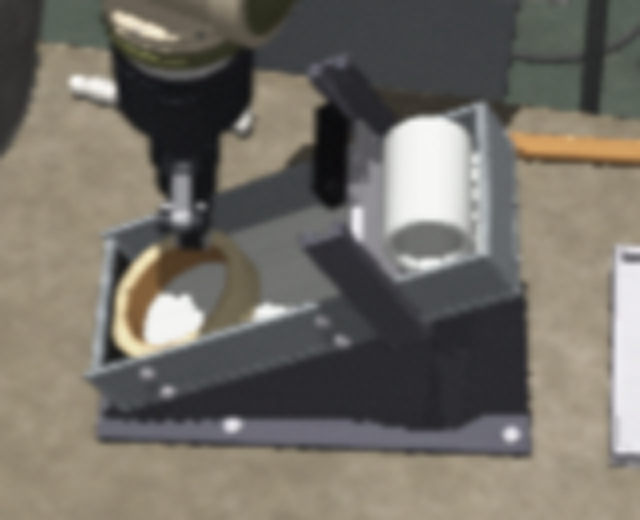

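View pics/top1z.png

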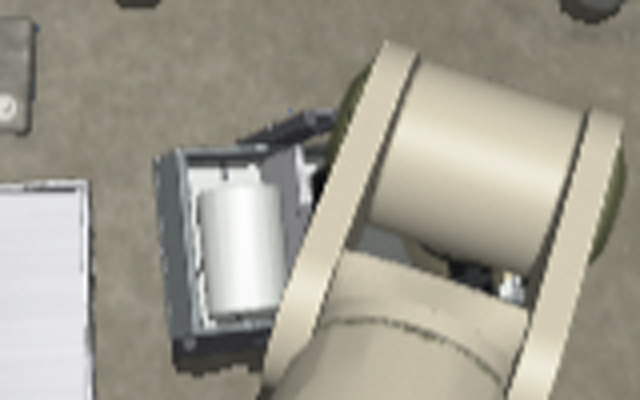

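The side view shows the closed fingertips at about (272,191), right above the tape bore, with the gate and bushing untouched. I'll lower them into the bore.

{"method": "jog_arm", "body": {
  "plan": [
    [0,0,0,0,1],
    [0,1.5,0,0,1],
    [0,1.5,0,0,1],
    [0,1.2,0,0,1],
    [0,0.8,0,0,1],
    [0,0.5,0,0,1],
    [0,0,0,0,1],
    [0,0,0,0,1]
  ]
}}

```text
time: 3.95
ee_pos: [0.54, -0.047, 0.0722]
orientation: [[0.99, 0.001, -0.14], [0.14, -0.0, 0.99], [0.001, -1.0, -0.001]]
force: [0.1, -0.0, -0.7]
width: -0.0004
```

Run:
```python
from m import *
delta((.54,-.048,.063),8)
for n in('side',):
    a=cap(n,n+'2.png'); b=a[180:280,180:340] if n=='top' else a[130:260,225:385]
    cv2.imwrite('pics/%s2z.png'%n,cv2.resize(b[:,:,::-1],None,fx=4,fy=4,interpolation=cv2.INTER_CUBIC))
```

```text
t 3.95 ee [ 0.54   -0.047   0.0722] ang 8.02595564296391 w -0.00044785234835261915 F [ 0.149  -0.0456 -0.6927]
delta cm tool [-0.0164  0.9239 -0.1032]
turn rad 0.0004530114291923187 delta after turn [-0.0152  0.9239 -0.1038]
```

View pics/side2z.png

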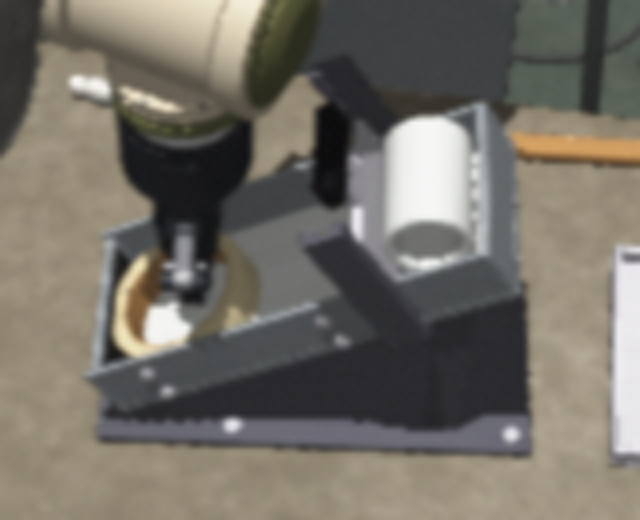

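The fingertips are inside the bore, at about (273,203) in the side view. I'll lower a little more, then open against the bore wall.

{"method": "jog_arm", "body": {
  "plan": [
    [0,0.5,0,0,1],
    [0,0.4,0,0,1],
    [0,0,0,0,1],
    [0,0,0,0,-1],
    [0,0,0,0,-1],
    [0,0,0,0,-1],
    [0,0,0,0,-1],
    [0,0,0,0,-1],
    [0,0,0,0,-1],
    [0,0,0,0,-1],
    [0,0,0,0,-1],
    [0,0,0,0,-1]
  ],
  "grip_force": 50
}}

```text
time: 5.0
ee_pos: [0.5395, -0.0467, 0.0623]
orientation: [[0.99, 0.0, -0.14], [0.14, 0.0, 0.99], [0.0, -1.0, 0.0]]
force: [-0.4, 2.1, 0.2]
width: 0.041
```

Run:
```python
from m import *
delta((.54,-.048,.063),8)
for n in('side',):
    a=cap(n,n+'3.png'); b=a[180:280,180:340] if n=='top' else a[130:260,225:385]
    cv2.imwrite('pics/%s3z.png'%n,cv2.resize(b[:,:,::-1],None,fx=4,fy=4,interpolation=cv2.INTER_CUBIC))
```

```text
t 5.0 ee [ 0.5395 -0.0467  0.0623] ang 8.022049651262218 w 0.040974318067653615 F [-0.3955  2.0711  0.2384]
delta cm tool [ 0.0299 -0.0655 -0.1333]
turn rad 0.00038483901344223397 delta after turn [ 0.0299 -0.0655 -0.1333]
```

View pics/side3z.png

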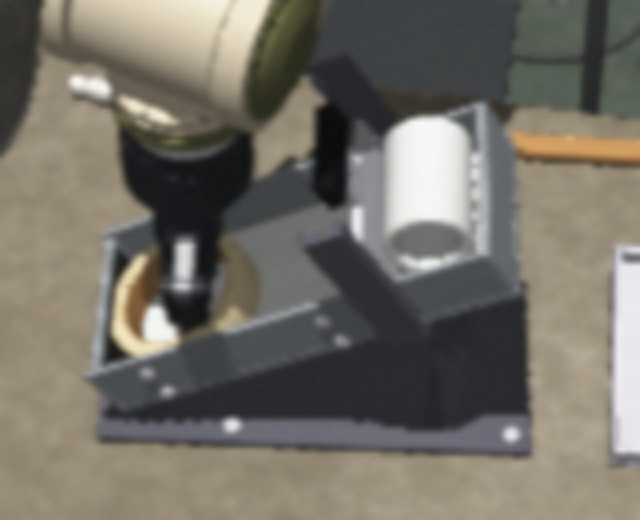

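The opening stopped at 41 mm. With 22 mm wide pads in a 75 mm bore I expected about 42 mm, so the tape is held from inside. I'll lift.

{"method": "jog_arm", "body": {
  "plan": [
    [0,-0.3,0,0,-1],
    [0,-0.5,0,0,-1],
    [0,-1,0,0,-1],
    [0,-1.2,0,0,-1],
    [0,-1.2,0,0,-1],
    [0,-1.2,0,0,-1],
    [0,-1,0,0,-1],
    [0,-0.6,0,0,-1],
    [0,0,0,0,-1]
  ]
}}

```text
time: 5.8
ee_pos: [0.5401, -0.047, 0.1339]
orientation: [[0.99, 0.002, -0.14], [0.14, -0.001, 0.99], [0.002, -1.0, -0.001]]
force: [0.7, 0.1, -0.7]
width: 0.041
```

Run:
```python
from m import *
delta((.54,-.048,.30),8)
for n in('side',):
    a=cap(n,n+'4.png'); b=a[180:280,180:340] if n=='top' else a[130:260,225:385]
    cv2.imwrite('pics/%s4z.png'%n,cv2.resize(b[:,:,::-1],None,fx=4,fy=4,interpolation=cv2.INTER_CUBIC))
```

```text
t 5.8 ee [ 0.5401 -0.047   0.1339] ang 8.02157225487291 w 0.04098958370007917 F [ 0.6622  0.0653 -0.6764]
delta cm tool [  0.0184 -16.6108  -0.1159]
turn rad 0.0003765068746116594 delta after turn [ -0.0205 -16.6109  -0.0963]
```

View pics/side4z.png

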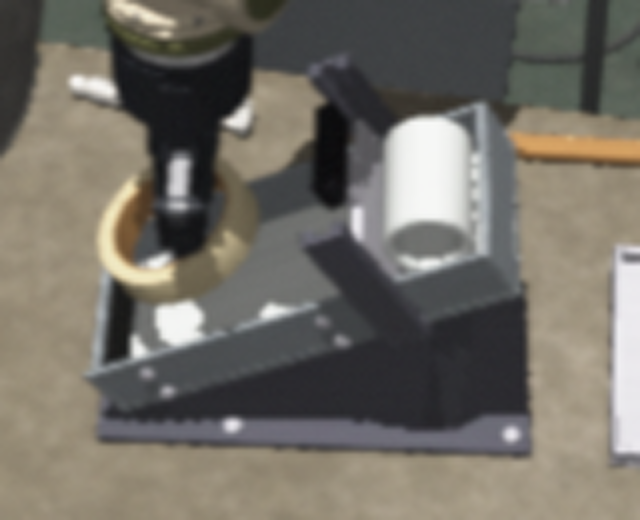

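The tape is off the floor and held around the fingers, at about (270,188) in the side view. I'll raise it and carry it to the tray.

{"method": "jog_arm", "body": {
  "plan": [
    [0,-1.5,0,0,-1],
    [0,-2,0,0,-1],
    [0,-2.5,0,0,-1],
    [0,-2.5,0,0,-1],
    [0,-2.5,0,0,-1],
    [0,-2.5,0,0,-1],
    [0,-2.5,0,0,-1],
    [0,-1.7,0,0,-1],
    [0,-0.9,0,0,-1],
    [0,0,0,0,-1]
  ]
}}

```text
time: 6.68
ee_pos: [0.5399, -0.0469, 0.3193]
orientation: [[0.99, 0.002, -0.14], [0.14, -0.001, 0.99], [0.002, -1.0, -0.001]]
force: [0.7, -0.2, -0.6]
width: 0.0408
```

{"method": "jog_arm", "body": {
  "plan": [
    [0,0,0.8,0,-1],
    [0,0,1.5,0,-1],
    [-0.1,0,2,0,-1],
    [-0.1,0,2.3,0,-1],
    [-0.1,0,2.3,0,-1],
    [-0.1,0,2.3,0,-1],
    [-0.1,0,2.3,0,-1],
    [-0.1,0,2.3,0,-1],
    [-0.1,0,2.3,0,-1],
    [0,0,2.3,0,-1],
    [0,0,2.3,0,-1],
    [0,0,2.3,0,-1],
    [0,0,2.3,0,-1],
    [0,0,2.3,0,-1],
    [0,0,2,0,-1],
    [0,0,1.5,0,-1],
    [0,0,1,0,-1],
    [0,0,0.5,0,-1],
    [0,0,0,0,-1],
    [0,0,0,0,-1]
  ]
}}

```text
time: 8.35
ee_pos: [0.4842, 0.2945, 0.3178]
orientation: [[0.99, -0.001, -0.139], [0.139, -0.001, 0.99], [-0.001, -1.0, -0.0]]
force: [0.0, 0.3, -0.8]
width: 0.0409
```

Run:
```python
from m import *
delta((.4855,.292,.05),8)
for n in('side',):
    a=cap(n,n+'5.png'); b=a[100:260,300:500]
    cv2.imwrite('pics/%s5z.png'%n,cv2.resize(b[:,:,::-1],None,fx=3.5,fy=3.5,interpolation=cv2.INTER_CUBIC))
```

```text
t 8.35 ee [0.4842 0.2945 0.3178] ang 8.013398708147243 w 0.04092596123647763 F [ 0.0368  0.3455 -0.8397]
delta cm tool [ 0.1138 26.7779 -0.2521]
turn rad 0.00023385157268317332 delta after turn [ 0.0903 26.7779 -0.2624]
```

View pics/side5z.png

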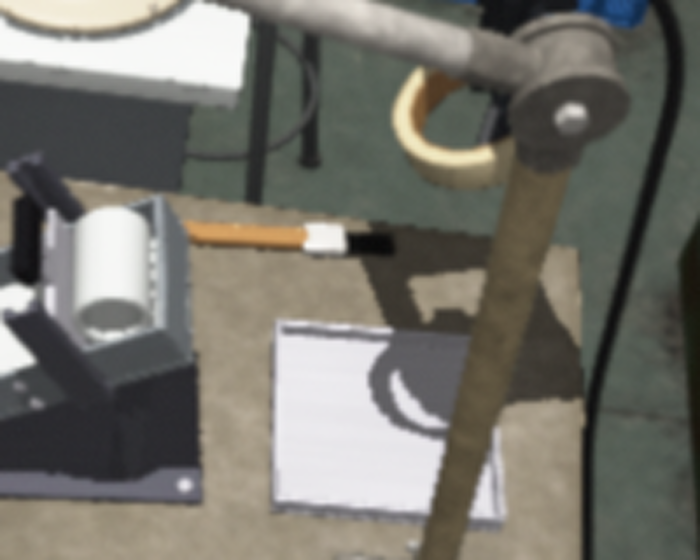

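The tape is held over the tray. I'll lower it.

{"method": "jog_arm", "body": {
  "plan": [
    [0.1,1,-0.2,0,-1],
    [0,2,0,0,-1],
    [0,2.5,0,0,-1],
    [0,3,0,0,-1],
    [0,3,0,0,-1],
    [0,3,0,0,-1],
    [0,3,0,0,-1],
    [0,3,0,0,-1],
    [0,2.5,0,0,-1],
    [0,2,0,0,-1],
    [0,1,0,0,-1],
    [0,0.8,0,0,-1],
    [0,0,0,0,-1]
  ]
}}

```text
time: 9.48
ee_pos: [0.4852, 0.2924, 0.0492]
orientation: [[0.99, -0.002, -0.139], [0.139, -0.001, 0.99], [-0.002, -1.0, -0.0]]
force: [-0.2, 0.1, -1.0]
width: 0.0411
```

{"method": "jog_arm", "body": {
  "plan": [
    [0,0.5,0,0,-1],
    [0,0.5,0,0,-1],
    [0,0.4,0,0,-1],
    [0,0.4,0,0,-1],
    [0,0.2,0,0,-1],
    [0,0,0,0,-1],
    [0,0,0,0,-1]
  ]
}}

```text
time: 10.07
ee_pos: [0.4856, 0.293, 0.0304]
orientation: [[0.99, 0.0, -0.14], [0.14, 0.0, 0.99], [0.0, -1.0, 0.0]]
force: [0.1, -0.1, -1.7]
width: 0.0412
```

Run:
```python
from m import *
delta((.4855,.292,.02),8)
for n in('side',):
    a=cap(n,n+'6.png'); b=a[140:280,350:480]
    cv2.imwrite('pics/%s6z.png'%n,cv2.resize(b[:,:,::-1],None,fx=4,fy=4,interpolation=cv2.INTER_CUBIC))
```

```text
t 10.0667 ee [0.4856 0.293  0.0304] ang 8.023387590461796 w 0.04116520985847422 F [ 0.1293 -0.1335 -1.7092]
delta cm tool [-0.0237  1.0362 -0.1011]
turn rad 0.00040819045766636813 delta after turn [-0.0236  1.0362 -0.1011]
```

View pics/side6z.png

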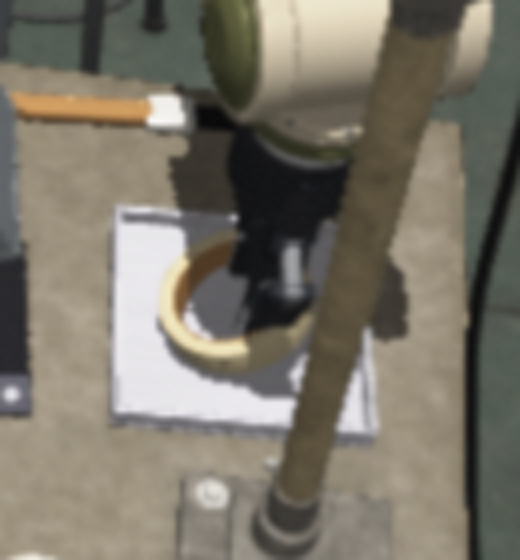

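{"method": "jog_arm", "body": {
  "plan": [
    [0,0.3,0,0,-1],
    [0,0.3,0,0,-1],
    [0,0.3,0,0,-1],
    [0,0.2,0,0,-1],
    [0,0,0,0,-1],
    [0,0,0,0,-1]
  ]
}}

```text
time: 10.62
ee_pos: [0.4855, 0.2928, 0.0191]
orientation: [[0.99, -0.0, -0.14], [0.14, -0.0, 0.99], [-0.0, -1.0, -0.0]]
force: [-0.5, -0.6, -0.3]
width: 0.0447
```

{"method": "jog_arm", "body": {
  "plan": [
    [0,0,0,0,0.25],
    [0,0,0,0,0.4],
    [0,0,0,0,0.6],
    [0,0,0,0,0.6],
    [0,0,0,0,0.6],
    [0,0,0,0,0.6]
  ]
}}

```text
time: 11.12
ee_pos: [0.4855, 0.293, 0.0193]
orientation: [[0.99, -0.0, -0.139], [0.139, 0.0, 0.99], [-0.0, -1.0, 0.0]]
force: [-0.6, 0.1, 0.3]
width: 0.017
```

Run:
```python
from m import *
delta((.4855,.292,.02),8)
for n in('side',):
    a=cap(n,n+'7.png'); b=a[140:280,350:480]
    cv2.imwrite('pics/%s7z.png'%n,cv2.resize(b[:,:,::-1],None,fx=4,fy=4,interpolation=cv2.INTER_CUBIC))
```

```text
t 11.1167 ee [0.4855 0.293  0.0193] ang 8.01695744824991 w 0.016998150610726907 F [-0.5588  0.1227  0.2838]
delta cm tool [-0.0143 -0.0707 -0.1018]
turn rad 0.0002959633046974753 delta after turn [-0.0143 -0.0707 -0.1018]
```

View pics/side7z.png

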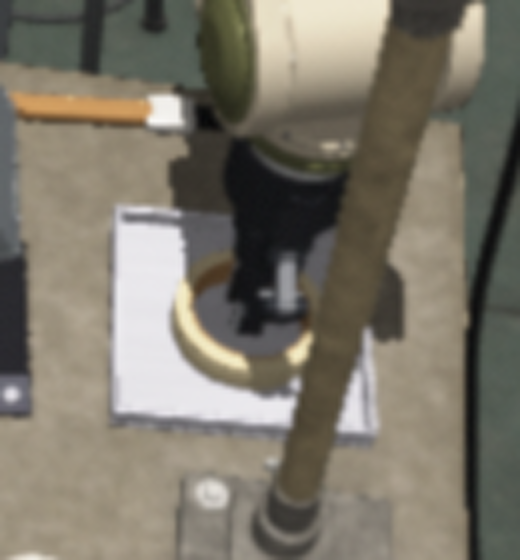

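The tape lies flat in the tray around the fingers, at about (411,217) in the side view. I'll back out.

{"method": "jog_arm", "body": {
  "plan": [
    [0,-1,0,0,0.6],
    [0,-2,0,0,0.6],
    [0,-3.5,0,0,0.6],
    [0,-4,0,0,0.6],
    [0,-4,0,0,0],
    [0,-4,0,0,-0.3],
    [0,-4,0,0,-0.6],
    [0,-4,0,0,-0.74],
    [0,-3.5,0,0,-0.74],
    [0,-1.5,0,0,-0.74],
    [0,0,0,0,-0.74],
    [0,0,0,0,-0.74]
  ]
}}

```text
time: 12.17
ee_pos: [0.4854, 0.293, 0.3349]
orientation: [[0.99, 0.001, -0.14], [0.14, 0.0, 0.99], [0.001, -1.0, 0.0]]
force: [-0.2, 0.3, -0.9]
width: 0.0744
```

Run:
```python
from m import *
delta((.527,.035,.30),8)
a=cap('top','top8.png'); b=a[195:305,135:335]
cv2.imwrite('pics/top8z.png',cv2.resize(b[:,:,::-1],None,fx=4,fy=4,interpolation=cv2.INTER_CUBIC))
a=cap('side','side8.png'); b=a[140:260,235:455]
cv2.imwrite('pics/side8z.png',cv2.resize(b[:,:,::-1],None,fx=3.6,fy=3.6,interpolation=cv2.INTER_CUBIC))
# plate: chute frame
e=np.array([-.139,.990,0]); l=np.array([-.99,-.139,0]); O=np.array([.5275,.031,0]); st=O-.115*e+[0,0,.032]
s=.866*e+[0,0,.5]; n=-.5*e+np.array([0,0,.866])
print('model grip',st+.19*s+.09*n)
for u,v in((490,100),(488,180),(490,225)):
    o,w=ray('top',135+u/4,195+v/4)
    p0=st+.188*s; t=((p0-o)@s)/(w@s); P=o+t*w; print('plate n',(P-st)@n,'lat',(P-st)@l,P)
```

```text
t 12.1667 ee [0.4854 0.293  0.3349] ang 8.022493467503448 w 0.07441716353027074 F [-0.221   0.2664 -0.8989]
delta cm tool [  0.5175   3.4833 -26.1276]
turn rad 0.0003925850681255213 delta after turn [  0.5318   3.4908 -26.1263]
model grip [0.5269 0.0355 0.2049]
plate n 0.07926743044732446 lat -0.03945045379277215 [0.5654 0.0446 0.1946]
plate n 0.06501646161179982 lat 0.007020634413031277 [0.5184 0.0452 0.1823]
plate n 0.06115689986407069 lat 0.03378370955859817 [0.4916 0.0434 0.1789]
```

View pics/top8z.png

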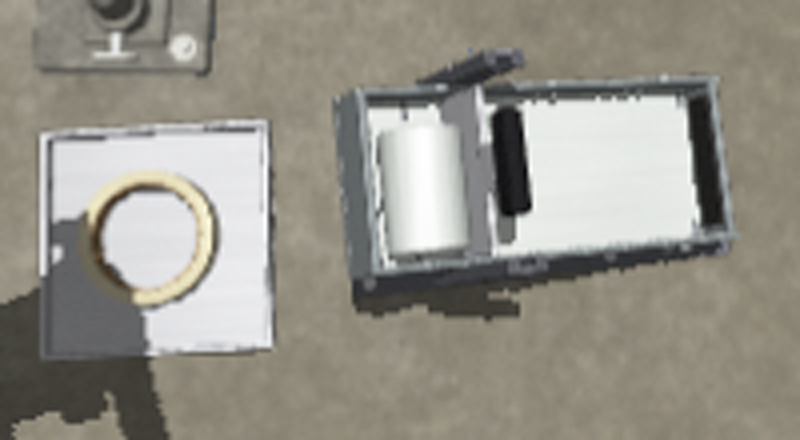

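View pics/side8z.png

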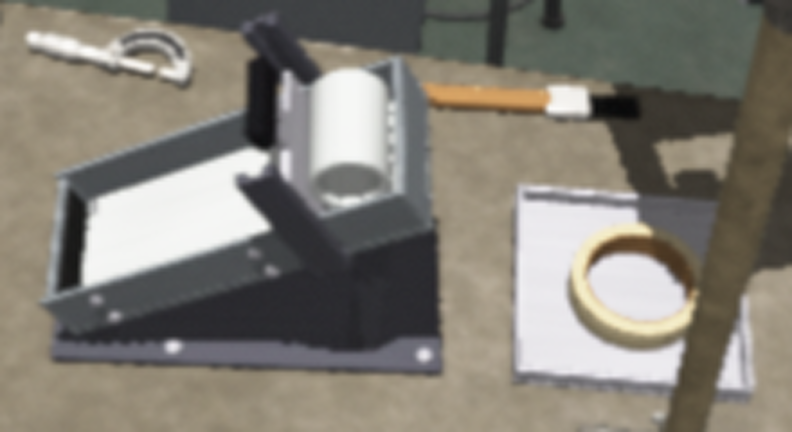

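In both views the tape is flat and centred in the tray and the chute is empty ahead of the gate. Next is the grip bar.

{"method": "jog_arm", "body": {
  "plan": [
    [0,0,-1,0,-0.74],
    [0,0,-2,0,-0.74],
    [0.1,0,-3,0,-0.74],
    [0.1,0,-3,0,-0.74],
    [0.1,0,-3,0,-0.74],
    [0.1,0,-3,0,-0.74],
    [0.1,0,-3,0,-0.74],
    [0,0,-3,0,-0.74],
    [0,0,-2.5,0,-0.74],
    [0,0,-1.8,0,-0.74],
    [0,0,-1,0,-0.74],
    [0,1,0,0,-0.74],
    [0,2,0,0,-0.74],
    [0,2.5,0,0,-0.74],
    [0,2,0,0,-0.74],
    [0,1,0,0,-0.74],
    [0,0,0,0,-0.74],
    [0,0,0,0,-0.74]
  ]
}}

```text
time: 13.77
ee_pos: [0.5272, 0.0338, 0.2495]
orientation: [[0.99, -0.0, -0.14], [0.14, 0.0, 0.99], [-0.0, -1.0, 0.0]]
force: [-0.3, 0.3, 1.3]
width: 0.0746
```

Run:
```python
from m import *
delta((.5273,.033,.186),8)
a=cap('side','side9.png'); b=a[100:230,250:390]
cv2.imwrite('pics/side9z.png',cv2.resize(b[:,:,::-1],None,fx=4.5,fy=4.5,interpolation=cv2.INTER_CUBIC))
print(proj('side',env.read_state()['ee_pos']))
```

```text
t 13.7667 ee [0.5272 0.0338 0.2495] ang 8.060622407656103 w 0.07455735169203269 F [-0.3328  0.2975  1.2852]
delta cm tool [ 0.0032  6.3506 -0.0779]
turn rad 0.0010580606140852165 delta after turn [ 0.0027  6.3506 -0.0774]
[307.1341 155.3114]
```

View pics/side9z.png

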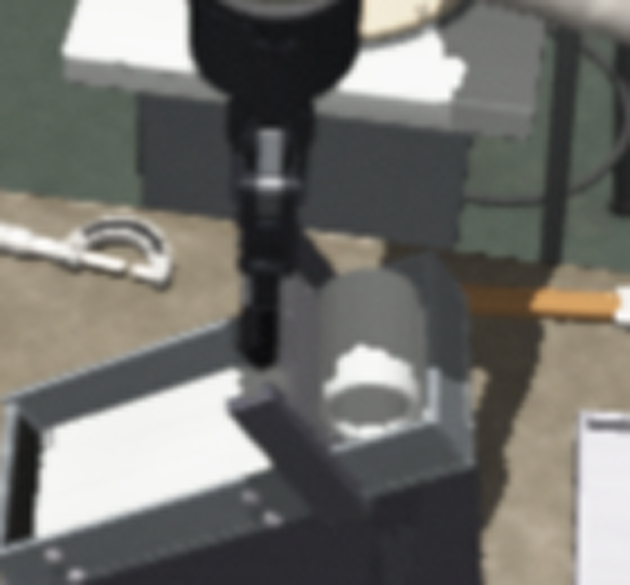

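The fingers straddle the grip bar from above, at about (307,160) in the side view. I'll descend, checking the force.

{"method": "jog_arm", "body": {
  "plan": [
    [0,0.8,-0.1,0,-0.74],
    [0,0.8,-0.1,0,-0.74],
    [0,0.8,0,0,-0.74],
    [0,0.8,0,0,-0.74],
    [0,0.8,0,0,-0.74],
    [0,0,0,0,-0.74]
  ]
}}

```text
time: 14.32
ee_pos: [0.5268, 0.0314, 0.2073]
orientation: [[0.99, -0.003, -0.139], [0.139, 0.001, 0.99], [-0.003, -1.0, 0.001]]
force: [0.9, 0.1, -0.1]
width: 0.0742
```

{"method": "jog_arm", "body": {
  "plan": [
    [0,0.5,0,0,-0.74],
    [0,0.5,0,0,-0.74],
    [0,0.5,0,0,-0.74],
    [0,0.5,0,0,-0.74],
    [0,0.2,0,0,-0.74],
    [0,0,0,0,-0.74]
  ]
}}

```text
time: 14.82
ee_pos: [0.5273, 0.0313, 0.1867]
orientation: [[0.99, -0.001, -0.14], [0.14, 0.0, 0.99], [-0.001, -1.0, 0.0]]
force: [-0.2, 0.7, 0.6]
width: 0.074
```

Run:
```python
from m import *
delta((.5273,.033,.186),8)
a=cap('side','side10.png'); b=a[100:230,250:390]
cv2.imwrite('pics/side10z.png',cv2.resize(b[:,:,::-1],None,fx=4.5,fy=4.5,interpolation=cv2.INTER_CUBIC))
```

```text
t 14.8167 ee [0.5273 0.0313 0.1867] ang 8.02370050358258 w 0.07403646275259183 F [-0.2331  0.676   0.5639]
delta cm tool [0.0269 0.0731 0.1655]
turn rad 0.00041365182189673124 delta after turn [0.0268 0.0731 0.1656]
```

View pics/side10z.png

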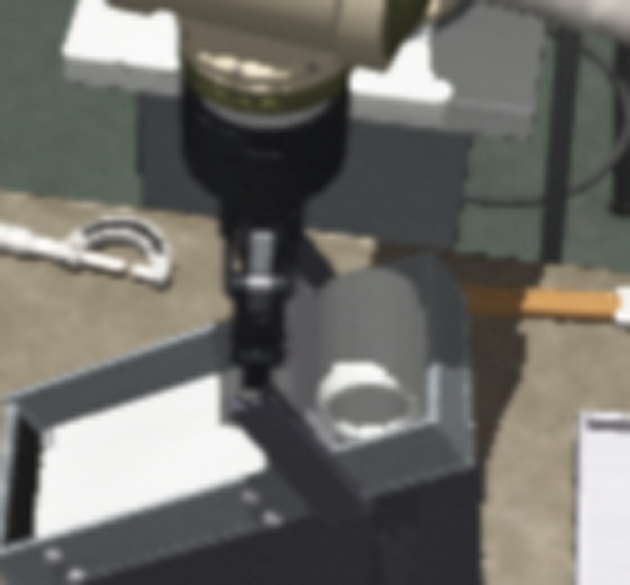

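No contact on the way down. Closing on the bar, which should read about 64 mm.

{"method": "jog_arm", "body": {
  "plan": [
    [0,0,0,0,-0.5],
    [0,0,0,0,-0.2],
    [0,0,0,0,0],
    [0,0,0,0,0],
    [0,0,0,0,0],
    [0,0,0,0,0]
  ],
  "grip_force": 60
}}

```text
time: 15.37
ee_pos: [0.5272, 0.0312, 0.188]
orientation: [[0.99, -0.0, -0.139], [0.139, -0.0, 0.99], [-0.0, -1.0, -0.0]]
force: [-6.1, -1.1, 5.6]
width: 0.0626
```

{"method": "jog_arm", "body": {
  "plan": [
    [0,-0.26,-0.15,0,0],
    [0,-0.35,-0.2,0,0],
    [0,-0.35,-0.2,0,0],
    [0,-0.35,-0.2,0,0],
    [0,-0.42,-0.25,0,0],
    [0,0,0,0,0]
  ]
}}

```text
time: 15.87
ee_pos: [0.5286, 0.0213, 0.2053]
orientation: [[0.99, -0.001, -0.139], [0.139, 0.0, 0.99], [-0.001, -1.0, 0.001]]
force: [-6.5, 2.3, 3.2]
width: 0.063
```

Run:
```python
from m import *
delta((.5272,.0312,.188),8)
a=cap('side','side11.png'); b=a[100:230,250:390]
cv2.imwrite('pics/side11z.png',cv2.resize(b[:,:,::-1],None,fx=4.5,fy=4.5,interpolation=cv2.INTER_CUBIC))
```

```text
t 15.8667 ee [0.5286 0.0213 0.2053] ang 8.015580717223537 w 0.06302704910514231 F [-6.5199  2.2845  3.1712]
delta cm tool [0.005  1.7298 0.9974]
turn rad 0.0002719348153729166 delta after turn [0.0033 1.7292 0.9984]
```

View pics/side11z.png

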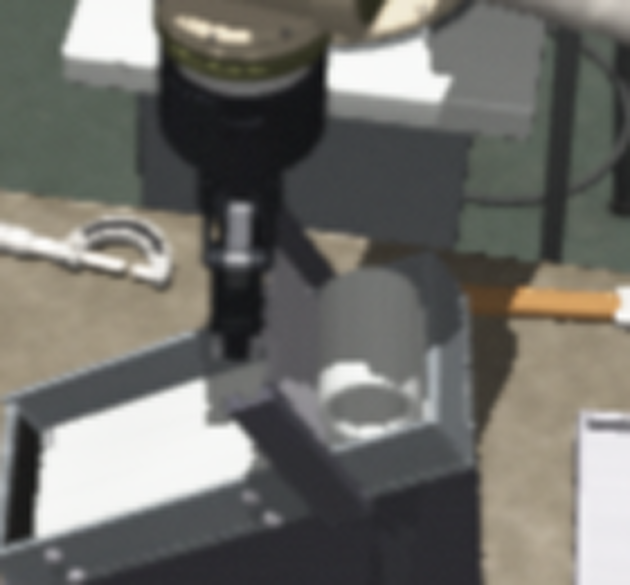

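The gate plate is rising with the gripper and the bushing is still held. I'll continue to about 71 mm.

{"method": "jog_arm", "body": {
  "plan": [
    [0,-0.35,-0.2,0,0],
    [0,-0.35,-0.2,0,0],
    [0,-0.35,-0.2,0,0],
    [0,-0.35,-0.2,0,0],
    [0,-0.35,-0.2,0,0],
    [0,-0.35,-0.2,0,0],
    [0,-0.35,-0.2,0,0],
    [0,-0.35,-0.2,0,0],
    [0,-0.35,-0.2,0,0],
    [0,-0.35,-0.2,0,0],
    [0,-0.35,-0.2,0,0],
    [0,-0.35,-0.2,0,0],
    [0,-0.26,-0.15,0,0],
    [0,0,0,0,0],
    [0,0,0,0,0],
    [0,0,0,0,0]
  ]
}}

```text
time: 17.25
ee_pos: [0.532, -0.0041, 0.2497]
orientation: [[0.99, -0.001, -0.139], [0.139, -0.0, 0.99], [-0.001, -1.0, -0.0]]
force: [-5.5, 0.8, 0.7]
width: 0.0627
```

Run:
```python
from m import *
delta((.5272,.0312,.188),8)
a=cap('side','side12.png'); b=a[100:230,240:390]
cv2.imwrite('pics/side12z.png',cv2.resize(b[:,:,::-1],None,fx=4.5,fy=4.5,interpolation=cv2.INTER_CUBIC))
```

```text
t 17.25 ee [ 0.532  -0.0041  0.2497] ang 8.015025477148573 w 0.06271654069313848 F [-5.4783  0.8327  0.7143]
delta cm tool [0.0188 6.1722 3.5608]
turn rad 0.00026224404792576315 delta after turn [0.0126 6.1724 3.5605]
```

View pics/side12z.png

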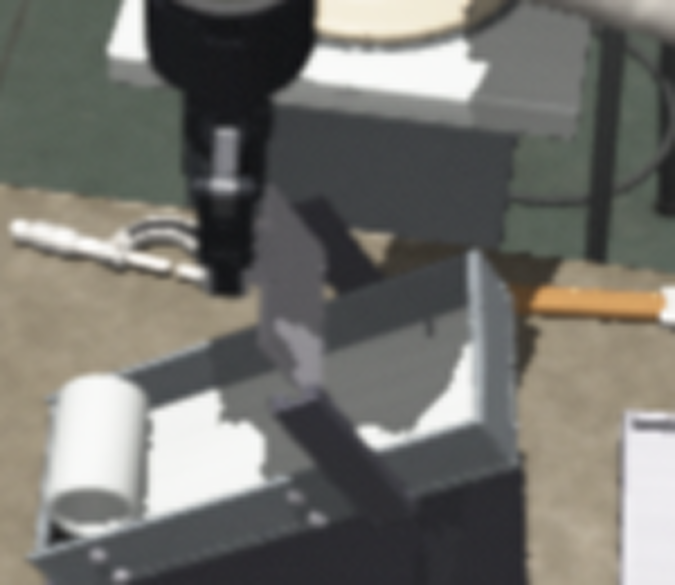

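The bushing has rolled to the low stop, at about (261,200) in the side view. I'll lower the gate.

{"method": "jog_arm", "body": {
  "plan": [
    [0,0,0,0,0],
    [0,0,0,0,0],
    [0,0,0,0,0],
    [0,0.35,0.2,0,0],
    [0,0.35,0.2,0,0],
    [0,0.35,0.2,0,0],
    [0,0.35,0.2,0,0],
    [0,0.35,0.2,0,0],
    [0,0.35,0.2,0,0],
    [0,0.35,0.2,0,0],
    [0,0.35,0.2,0,0],
    [0,0.35,0.2,0,0],
    [0,0.35,0.2,0,0],
    [0,0.35,0.2,0,0],
    [0,0.35,0.2,0,0],
    [0,0.35,0.2,0,0],
    [0,0.35,0.2,0,0],
    [0,0.35,0.2,0,0],
    [0,0.35,0.2,0,0],
    [0,0,0,0,0]
  ]
}}

```text
time: 18.97
ee_pos: [0.5276, 0.0282, 0.1933]
orientation: [[0.99, -0.001, -0.14], [0.14, 0.001, 0.99], [-0.001, -1.0, 0.001]]
force: [-3.6, 4.0, -1.7]
width: 0.0624
```

{"method": "jog_arm", "body": {
  "plan": [
    [0,0.3,0.17,0,0],
    [0,0.26,0.15,0,0],
    [0,0.15,0.1,0,0],
    [0,0,0,0,0],
    [0,0,0,0,0]
  ]
}}

```text
time: 19.38
ee_pos: [0.5272, 0.0312, 0.1879]
orientation: [[0.99, 0.0, -0.14], [0.14, -0.002, 0.99], [-0.0, -1.0, -0.002]]
force: [-9.2, -1.0, 11.5]
width: 0.0626
```

Run:
```python
from m import *
delta((.5272,.0312,.1867),8)
a=cap('side','side13.png'); b=a[100:230,240:390]
cv2.imwrite('pics/side13z.png',cv2.resize(b[:,:,::-1],None,fx=4.5,fy=4.5,interpolation=cv2.INTER_CUBIC))
```

```text
t 19.3833 ee [0.5272 0.0312 0.1879] ang 8.026297580212331 w 0.06257792117261934 F [-9.1758 -0.995  11.4721]
delta cm tool [ 0.0001  0.123  -0.0006]
turn rad 0.00045897936001248693 delta after turn [ 0.0001  0.123  -0.0008]
```

View pics/side13z.png

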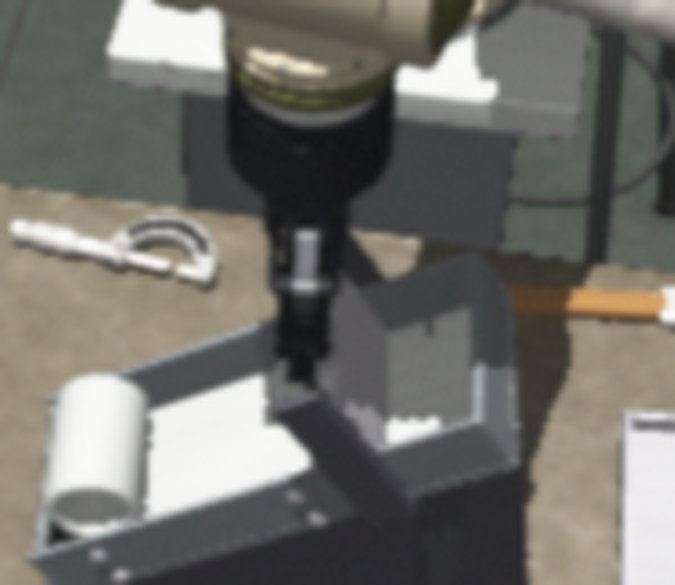

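The TCP is back at the height where I gripped the shut gate, and the push now meets 11 N, so the gate is on its stop. I'll release and retreat.

{"method": "jog_arm", "body": {
  "plan": [
    [0,0,0,0,-0.74],
    [0,0,0,0,-0.74],
    [0,0,0,0,-0.74],
    [0,0,0,0,-0.74],
    [0,0,0,0,-0.74],
    [0,-0.5,0,0,-0.74],
    [0,-1,0,0,-0.74],
    [0,-1.5,0,0,-0.74],
    [0,-2,0,0,-0.74],
    [0,-3,0,0,-0.74],
    [0,-3,0,0,-0.74],
    [0,-2,0,0,-0.74],
    [-2,0,2,0,-0.74],
    [-2,0,3,0,-0.74],
    [-2,0,3,0,-0.74],
    [-2,0,3,0,-0.74],
    [-2,0,3,0,-0.74],
    [-2,0,3,0,-0.74],
    [-2,0,2,0,-0.74],
    [0,0,0,0,-0.74]
  ]
}}

```text
time: 21.1
ee_pos: [0.3592, 0.2029, 0.3177]
orientation: [[0.99, 0.002, -0.144], [0.144, 0.001, 0.99], [0.002, -1.0, 0.001]]
force: [0.7, -2.1, 1.0]
width: 0.0744
```

Run:
```python
from m import *
delta((.5272,.0312,.1867),8)
r={}
for n,bg in (('side',(300,150,315,185)),('top',(250,215,275,255))):
    a=cap(n,n+'14.png'); b=a[140:260,235:435] if n=='side' else a[145:305,135:335]
    cv2.imwrite('pics/%s14z.png'%n,cv2.resize(b[:,:,::-1],None,fx=3.6,fy=3.6,interpolation=cv2.INTER_CUBIC))
    r[n]=blob(a.max(2)<45,bg)[2]
print(r,tri(ray('top',*r['top']),ray('side',*r['side'])))
```

```text
t 21.1 ee [0.3592 0.2029 0.3177] ang 8.25514532832502 w 0.07439237251399407 F [ 0.6991 -2.0683  0.9835]
delta cm tool [ 14.1322  13.1016 -19.4185]
turn rad 0.004453126050353536 delta after turn [ 14.2427  13.0957 -19.3417]
{'side': array([307.284 , 168.3333]), 'top': array([262.212 , 235.3478])} (array([0.5274, 0.0332, 0.2073]), [np.float64(0.0017826108149949084), np.float64(0.0017826108149948902)])
```

View pics/side14z.png

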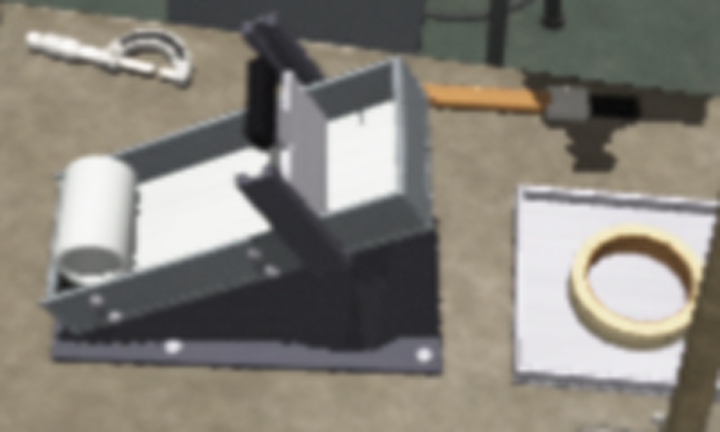

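View pics/top14z.png

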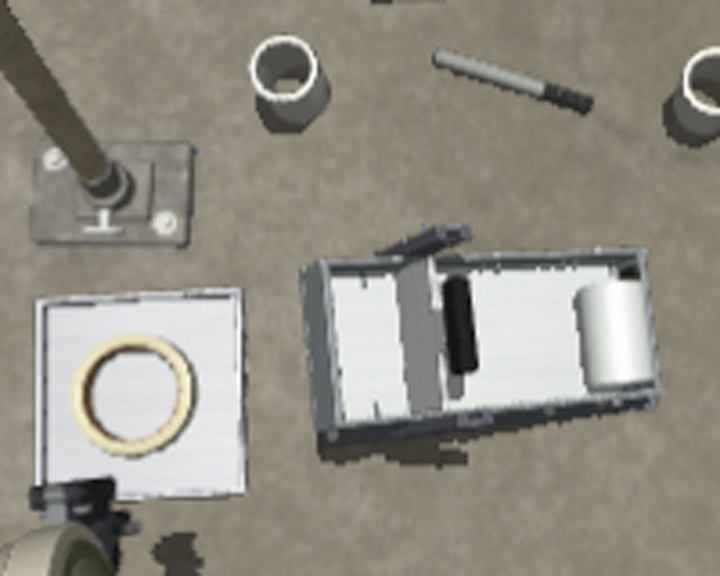

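The bar is back at its starting point to within 0.5 mm. The tape is centred, the bushing is at the stop and the pen is where it was. I'll let the arm settle, then hand in.

{"method": "jog_arm", "body": {
  "plan": [
    [0,0,0,0,-0.74],
    [0,0,0,0,-0.74],
    [0,0,0,0,-0.74]
  ]
}}

```text
time: 21.45
ee_pos: [0.3629, 0.2, 0.3161]
orientation: [[0.99, -0.0, -0.138], [0.138, -0.0, 0.99], [-0.0, -1.0, -0.0]]
force: [-0.1, -0.5, -0.3]
width: 0.0746
```

Run:
```python
from rig import env
print(env.job_done(), env.read_state()['time'])
```

```text
the job is handed in; nothing more can be done
the job is handed in; nothing more can be done
```

The job is done and handed in at about 21.5 s of the 56 s allowed; the hand-in reported no verdict.

- **Tape:** I opened the fingers inside the bore to hold the roll, because there was no room for a finger outside it in the chute. I carried it over and laid it in the tray. Both final views show it flat and roughly centred.
- **Gate and bushing:** I gripped the bar by its ends and raised the gate about 71 mm. The bushing rolled to the low stop by itself, and I pushed the gate down until it met about 11 N. The bar then measured within 0.5 mm of where it started, so the gate is shut.
- **Last checks:** In the final views the bushing lies at the stop, the pen looks unmoved, and the arm is clear of everything. The tape, bushing and pen were judged by eye, not measured. No check failed. The one disagreement was early on: the chute's base edge and the points measured on the bar and tape differed by about 5 mm across the chute. It did not affect the grasps.

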